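# Find the tired shock mount and push its tag down

### The job

Three spring shock mounts for the bench grinder stand on the test plate and look the same, but one has gone softer than the others. Press each of the three rubber pads down about a centimetre with the fingertips to find the softest, then push the tag in front of that one fully down and leave the other two tags standing. Only press: pick nothing up, do not pull a tag up, and leave the loose things on the bench where they are.

Things in the scene. Friction and masses are not known exactly. Their poses are not given: they have to be found in the camera images.
- test_plate: fixed grey-painted plate 150 x 270 x 12 mm. Origin: centre of its underside; y along the row to the left station, x from tags to pads. Three like stations 90 mm apart along y, springs differ. Each: black rubber pad on a coil spring, a slim aluminium tag in a dark guide 68 mm in front of it (-x), and a thin rod with a small black collar 37 mm behind it.
- left_pad_top (a point): centre of the top face of the left pad when not pressed: flat, 48 mm across, 82 mm above the bench. The point stays there when the pad is pressed. The pad moves straight down at most 20 mm and springs back.
- left_tag_top (a point): centre of the top face of the left tag at joint value 0: a flat cap 22 mm (plate x) by 30 mm (plate y), 82 mm above the bench; it may start up to 3 mm lower. The point does not move with the tag. The tag is pushed straight down against about 2.5 N of friction, stops 18 mm below this point and stays where it is left. It could also be drawn up, which is wrong.
- middle_pad_top (a point): centre of the top face of the middle pad when not pressed: flat, 48 mm across, 82 mm above the bench. The point stays there when the pad is pressed. The pad moves straight down at most 20 mm and springs back.
- middle_tag_top (a point): centre of the top face of the middle tag at joint value 0: a flat cap 22 mm (plate x) by 30 mm (plate y), 82 mm above the bench; it may start up to 3 mm lower. The point does not move with the tag. The tag is pushed straight down against about 2.5 N of friction, stops 18 mm below this point and stays where it is left. It could also be drawn up, which is wrong.
- right_pad_top (a point): centre of the top face of the right pad when not pressed: flat, 48 mm across, 82 mm above the bench. The point stays there when the pad is pressed. The pad moves straight down at most 20 mm and springs back.
- right_tag_top (a point): centre of the top face of the right tag at joint value 0: a flat cap 22 mm (plate x) by 30 mm (plate y), 82 mm above the bench; it may start up to 3 mm lower. The point does not move with the tag. The tag is pushed straight down against about 2.5 N of friction, stops 18 mm below this point and stays where it is left. It could also be drawn up, which is wrong.
- pad_a (a joint): how far the pad of mount a is pressed (m): 0 at rest, 0.020 at its stop. Which mount stands at which station changes from start to start. Pressing a pad 10 mm takes 3 to 14 N depending on the mount, 20 mm up to 23 N; for the same depth the softest needs less than two thirds of the force of either other.
- collar_a (a joint): rubber collar on the rod of mount a, a travel marker: how far down it was pushed (m). It starts at 0, follows the pad down (about 0.5 mm less than the pad's travel) and stays at the deepest point the pad reached.
- tag_a (a joint): tag of mount a (the tag in front of the pad of the same letter): 0 as its top point says, 0.018 fully down, negative when drawn up; starts between 0 and 0.003.
- pad_b (a joint): how far the pad of mount b is pressed (m): 0 at rest, 0.020 at its stop. Which mount stands at which station changes from start to start. Pressing a pad 10 mm takes 3 to 14 N depending on the mount, 20 mm up to 23 N; for the same depth the softest needs less than two thirds of the force of either other.
- collar_b (a joint): rubber collar on the rod of mount b, a travel marker: how far down it was pushed (m). It starts at 0, follows the pad down (about 0.5 mm less than the pad's travel) and stays at the deepest point the pad reached.
- tag_b (a joint): tag of mount b (the tag in front of the pad of the same letter): 0 as its top point says, 0.018 fully down, negative when drawn up; starts between 0 and 0.003.
- pad_c (a joint): how far the pad of mount c is pressed (m): 0 at rest, 0.020 at its stop. Which mount stands at which station changes from start to start. Pressing a pad 10 mm takes 3 to 14 N depending on the mount, 20 mm up to 23 N; for the same depth the softest needs less than two thirds of the force of either other.
- collar_c (a joint): rubber collar on the rod of mount c, a travel marker: how far down it was pushed (m). It starts at 0, follows the pad down (about 0.5 mm less than the pad's travel) and stays at the deepest point the pad reached.
- tag_c (a joint): tag of mount c (the tag in front of the pad of the same letter): 0 as its top point says, 0.018 fully down, negative when drawn up; starts between 0 and 0.003.
- bearing: grey ball bearing, 52 mm across, 15 mm high, lying on the bench beside the left end of the plate; loose. Origin: centre of its underside. To be left alone.
- duct_tape: roll of grey tape, 100 mm across, 48 mm high, on the bench to the right of the plate; loose. Origin: centre of its underside. To be left alone.
- pipe_elbow: grey pipe elbow, 67 x 59 x 34 mm, on the bench further right; loose. Origin: centre of its underside. To be left alone.
- tape_measure: yellow tape measure, 38 x 84 x 64 mm, standing on the bench to the left; loose. Origin: centre of its underside. To be left alone.

How it is judged:
By the outcome, as a careful person would: the job done as asked, in the order asked, and still so for the second after the job is handed in, with the robot touching nothing.
It also fails if it takes over 45 s, if anything falls off the work surface, if the arm or the gripper's body presses on something with over 40 N, if the wrist force passes 120 N, or if a joint passes its speed limit or range.

### The arm

A 6-joint arm with a two-finger parallel gripper is mounted at the origin on a cart in front of the work surface, level with it; the furniture and walls round the work are solid. World frame = base frame: x ahead of the robot, y to its left, z up, the work surface at z = 0. Lengths are in m, angles in rad, forces in N, time in s.
With the tool pointing down it reaches from about 0.325 to 0.9 m from the base axis. Payload 6.1 kg.
Tool frame: the origin (TCP) lies at the very end of the fingers, on their centre line; the grasp point (between the pads) lies 19 mm behind it; z points along the fingers, y is the line along which they close (so a half turn about z gives the same grasp; the last joint's range is limited). The gripper opens to 85 mm and grips with 20 to 120 N. Pads are 22 mm wide; open, the fingers measure 114 mm over their backs; the gripper's body (76 mm by 85 mm) begins 54 mm behind the grasp point. The pads swing forward as they close: fully open they stand 13 mm farther back than shut.
Start: joints at [1.094, 0.22, 1.526, -0, 1.395, -0.126], TCP at [0.215, 0.587, 0.231] pointing down, gripper open.
Joint ranges: [-2.98, 2.98], [-0.91, 2.08], [0.09, 2.57], [-1.24, 4.39], [0.2, 2.65], [-2.68, 2.68]. Speed limits (rad/s): [2.57, 2.57, 3.01, 3.14, 3.14, 3.14].

### API

Orientations are given as a unit quaternion [x, y, z, w].
In Python, from rig import env gives the robot as it stands.
- The arm moves only by the tool jog_arm, never from a script. Its argument "motion" is one flat list of numbers, 6 for each row, row after row: the shift along the tool's x, y, z scaled (see below), then the turn, a rotation vector about the tool's x, y, z scaled (see below). A call has 1 to 20 rows; each row shifts and turns the commanded pose from where the row before left it, along the tool's axes as they then stand; what a row does not reach is not made up. The controller multiplies each number of a shift by 2 cm and each number of a turn by 0.1 rad. A row lasts 1/10 s, in which the tool goes at most 50 mm and 8.59 degrees, less where a joint would pass 70% of its speed; a pose out of reach is approached as far as the arm can. A call with a number of a shift or a turn outside -1 to 1 is refused whole. A call with a gripper value outside its range is refused whole. "grip" is the opening, from -1 (shut) to 1 (fully open), set as the call begins (left out, the last holds). The fingers move at their own pace and stop on an object; the grip force is fixed at half the most. Time passes only in rows, so rows that do not move let the fingers close. It gives the time, the measured TCP pose, the force, the opening and the grip force at its end, in the units of the state.
- env.observe(): the state, without advancing time (a new reading comes with each control period).
- env.capture(name): name is "side" or "top" or "wrist"; returns a dict with "image" (480x640x3 uint8, blue, green, red), "z_map" (480x640 float32, m along the optical axis (not along the pixel's ray), 0 where there is no reading), "fx", "fy", "cx", "cy" (pixels), "k1" (the pictures are not rectified: a ray, as slopes to the right and down, at radius r is drawn at 1 + k1 r^2 times it, then the intrinsics apply), "origin" and "attitude" of the camera in the world; the wrist camera has in their place "mount" (4x4, takes a point from camera to tool coordinates, whose origin is the TCP and whose axes are the flange's). Camera axes: x right, y down, z forward; pixel columns grow to the right and rows downward; lengths in m; the calibration is good to about 2 mm. A picture is of the moment at which its call begins: read the wrist's pose just before it.
- env.hand_in(): hands the job in; it is judged then, once.
Trained networks look in the newest picture that a camera, given by its name, has taken for a name from the list of things; names that differ only in an ending like _2 or _b are one class to them, and where a whole thing is asked for, a point or a joint stands for the part that bears it (a point fixed in the world has none). Each returns a list of dicts, best first, with "conf" (0 to 1); they miss things now and then, are a little off and sometimes report something else, mostly with a low value. They report only what shows in the picture. A call takes as long as a camera call.
- env.outline_of(query, camera): "region" (480x640 bool, what is visible of it) and "at" ([row, column] as shares, 0 to 1, of the picture: columns of its width, rows of its height, amid what is visible of it).
- env.place_of(query, camera): "at" ([row, column] as shares, 0 to 1, of the picture: columns of its width, rows of its height: a listed point, or the origin of a listed thing).
The state is a dict: "clock": time; "joint_pos": joint angles; "qd": joint speeds; "tau": joint torques, N m; "ee_pos": TCP position; "orientation": TCP orientation; "contact_force": force on the tool from outside, world axes, zero at the start; "wrist_torque": the same for the moment, N m; "opening": opening from 0.0 (shut) to 1.0 (fully open); "gripper_force": force on a finger pad.
Only numpy, scipy, OpenCV 4.12 (cv2) and the standard library are available. Lean on these libraries where they do the work, as an engineer would, in place of code of your own. Each camera call takes 0.05 s, during which the arm holds its last target. There are 200 camera calls.

## Working session

There is one attempt and no reset: what is moved stays moved. The work goes in short steps, Python scripts to look and compute and a tool call to move; the robot and the scene stay as the last step left them, time stands still between calls to the robot, and variables do not carry over. Pictures are saved under pics/ and viewed, at most 10 in all, crops included, and the job is handed in when it is done.

Besides the shell and the picture viewer there is one more tool, called after ">>>" by a JSON object that holds its "name" and its "arguments". jog_arm: Moves the arm, as the interface text tells. Its arguments: {"type":"object","properties":{"motion":{"type":"array"},"grip":{"type":"number"}},"required":["motion"]}

```bash
mkdir -p pics; cat > h.py <<'E'
import numpy as np,cv2
from rig import env
from scipy.spatial.transform import Rotation as R
def att(a):
    a=np.array(a,float)
    return a if a.shape==(3,3) else R.from_quat(a).as_matrix()
def ray(c,u,v):
    K=np.array([[c['fx'],0,c['cx']],[0,c['fy'],c['cy']],[0,0,1.]])
    p=np.array([(u-c['cx'])/c['fx'],(v-c['cy'])/c['fy']]);q=p.copy()
    for _ in range(20): q=p/(1+c['k1']*(q@q))
    return np.array([q[0],q[1],1.])
def pose(c,s=None):
    if 'mount' in c:
        m=np.array(c['mount']);Rt=R.from_quat(s['orientation']).as_matrix()
        return Rt@m[:3,:3],Rt@m[:3,3]+np.array(s['ee_pos'])
    return att(c['attitude']),np.array(c['origin'])
def onplane(c,u,v,z,s=None):
    A,o=pose(c,s);d=A@ray(c,u,v);return o+d*(z-o[2])/d[2]
E
python3 - <<'E'
from h import *
s=env.observe();print(s)
for n in ['top','side']:
    c=env.capture(n);cv2.imwrite(f'pics/{n}0.png',c['image'])
    print(n,c['origin'],c['attitude'],c['fx'],c['k1'])
    for q in ['left','middle','right']:
        for t in ['pad','tag']:
            for d in env.place_of(f'{q}_{t}_top',n)[:2]:
                u,v=d['at'][1]*640,d['at'][0]*480
                z=c['z_map'][min(int(v),479),min(int(u),639)]
                print(q,t,round(d['conf'],2),int(u),int(v),onplane(c,u,v,.082).round(4), (pose(c)[0]@ray(c,u,v)*z+pose(c)[1]).round(4))
    for d in env.place_of('test_plate',n)[:1]: print('plate',d['conf'],onplane(c,d['at'][1]*640,d['at'][0]*480,0))
E
```

```text
{'clock': 0.0, 'joint_pos': array([ 1.09390207e+00,  2.21236788e-01,  1.52760589e+00,  6.30563465e-06,
        1.39470192e+00, -1.26119582e-01]), 'qd': array([-0.00207584, -0.00109259,  0.00092263, -0.00068104,  0.00160024,
       -0.00012429]), 'tau': array([-1.44646492e-03, -4.96883333e+01, -3.89410114e+01, -2.69393659e-04,
        1.08291570e-02, -2.35099833e-05]), 'ee_pos': array([0.21449989, 0.58639671, 0.2301954 ]), 'orientation': array([ 1.74490012e-01,  9.84658460e-01, -9.31025645e-04, -2.92788065e-04]), 'contact_force': array([ 0.28609597, -0.76940475, -0.06854583]), 'wrist_torque': array([ 0.07658714, -0.03035642,  0.02069638]), 'gripper_force': 0.0, 'opening': 1.0029026962466092}
top [0.28650998 0.22049737 1.38608513] [-0.70116218  0.70868849 -0.05565722  0.05508626] 573.6978288306268 0.05291481593805592
left pad 0.65 331 195 [0.6087 0.1755 0.082 ] [0.6088 0.1755 0.0815]
left pad 0.62 263 223 [0.5448 0.3346 0.082 ] [0.545  0.3346 0.0813]
left tag 0.87 270 246 [0.491  0.3168 0.082 ] [0.4915 0.317  0.0787]
left tag 0.36 301 208 [0.5786 0.2455 0.082 ] [0.5783 0.2454 0.0836]
m
[... 361 characters left out ...]
44 219 [0.5511 0.146  0.082 ] [0.5513 0.146  0.081 ]
plate 0.88 [0.56612534 0.25089761 0.        ]
side [-0.17397525 -0.88266431  0.73334269] [ 0.81615355 -0.24050657  0.1491505  -0.50378974] 593.2962230462986 0.00013227328633037082
left pad 0.72 337 251 [0.5621 0.1686 0.082 ] [ 0.6563  0.3032 -0.0013]
left pad 0.2 307 246 [0.5146 0.2281 0.082 ] [0.5193 0.2357 0.0775]
middle pad 0.62 412 376 [ 0.4032 -0.2909  0.082 ] [ 0.4749 -0.2173  0.0011]
middle tag 0.81 308 247 [0.5142 0.2251 0.082 ] [0.5171 0.2299 0.0792]
right tag 0.66 307 248 [0.5104 0.2204 0.082 ] [0.5134 0.2253 0.0791]
right tag 0.48 220 225 [0.3885 0.4626 0.082 ] [0.4525 0.6156 0.0079]
plate 0.72 [0.56032837 0.24895971 0.        ]
```

View pics/top0.png

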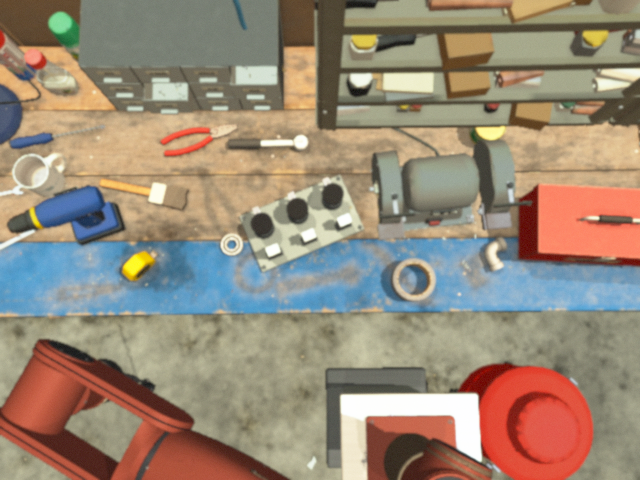

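View pics/side0.png

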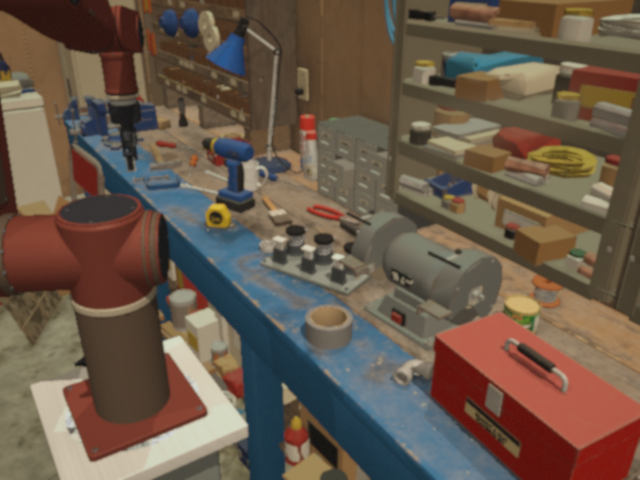

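The top picture shows pads at about (262,224), (297,210) and (331,195), with tags at (272,250), (308,235) and (345,221). The grinder is close to the right end, and the side view agrees. Next I'll fit the plate pose from depth.

```bash
cat > fit.py <<'E'
from h import *
from scipy.optimize import least_squares
from itertools import permutations
def cloud(c,s=None):
    A,o=pose(c,s);v,u=np.mgrid[0:480,0:640]
    p=np.stack([(u-c['cx'])/c['fx'],(v-c['cy'])/c['fy']],-1);q=p.copy()
    for _ in range(10): q=p/(1+c['k1']*(q**2).sum(-1,keepdims=True))
    P=np.dstack([q,np.ones((480,640))])*c['z_map'][...,None]
    P=P@A.T+o; P[c['z_map']==0]=np.nan; return P
M=np.array([[x,y] for x in (0,-.068) for y in (.09,0,-.09)])
def fit(P,lo=.07,hi=.09,g0=(.58,.255,.38)):
    m=(P[...,2]>lo)&(P[...,2]<hi)&(np.hypot(P[...,0]-.565,P[...,1]-.25)<.16)
    n,lab,st,ce=cv2.connectedComponentsWithStats(m.astype(np.uint8),connectivity=4)
    B=[(P[lab==i][:,:2].min(0)/2+P[lab==i][:,:2].max(0)/2,P[lab==i][:,2].mean(),st[i,4]) for i in range(1,n) if st[i,4]>15]
    for b in B: print(b[0].round(4),round(b[1],4),b[2])
    X=np.array([b[0] for b in B])
    def f(p):
        r=R.from_euler('z',p[2]).as_matrix()[:2,:2]; W=M@r.T+p[:2]
        return W
    def res(p):
        W=f(p);D=np.linalg.norm(W[:,None]-X,axis=2);j=D.argmin(1)
        e=X[j]-W; e[D.min(1)>.02]=0; return e.ravel()
    r=least_squares(res,g0,loss='soft_l1',f_scale=.003);print(r.x.round(4),'err mm',(1000*np.abs(r.fun)).round(1))
    print(f(r.x).round(4)); return r.x
E
python3 - <<'E'
from fit import *
c=env.capture('top');P=cloud(c);p=fit(P,g0=(.578,.255,-.4))
r=R.from_euler('z',p[2]).as_matrix()[:2,:2]
L=(P[...,:2]-p[:2])@r   # plate coordinates about middle pad
for zl,zh in((.09,.14),(.14,.2),(.2,.35)):
    m=(P[...,2]>zl)&(P[...,2]<zh)&(np.abs(L[...,0])<.25)&(L[...,1]>-.28)&(L[...,1]<.3)
    l=L[m];print(zl,m.sum(), l.min(0).round(3) if len(l) else '', l.max(0).round(3) if len(l) else '')
    m2=m&(np.abs(L[...,0])<.09)&(L[...,1]>-.2);print('near',np.c_[L[m2],P[m2][:,2]][:12].round(3), L[m2][:,1].max() if m2.any() else '')
E
```

```text
[0.6175 0.1733] 0.0813 400
[0.5824 0.2576] 0.0813 387
[0.5465 0.3403] 0.0813 396
[0.5519 0.1476] 0.0801 121
[0.5165 0.2314] 0.0786 121
[0.4826 0.3146] 0.0791 123
[-0.1696  0.2705 -0.4   ] err mm [0. 0. 0. 0. 0. 0. 0. 0. 0. 0. 0. 0.]
[[-0.1345  0.3534]
 [-0.1696  0.2705]
 [-0.2046  0.1876]
 [-0.1972  0.3799]
 [-0.2322  0.297 ]
 [-0.2673  0.2141]]
0.09 36 [ 0.225 -0.129] [ 0.249 -0.118]
near [] 
0.14 30 [ 0.234 -0.123] [ 0.25  -0.118]
near [] 
0.2 4 [ 0.246 -0.119] [ 0.25  -0.118]
near []
```

```bash
cat >> h.py <<'E'
YAW=.402; Rp=R.from_euler('z',YAW).as_matrix()
PAD={'right':(.6172,.1737),'middle':(.5822,.2572),'left':(.5468,.3401)}
TAG={'right':(.5525,.1478),'middle':(.517,.2312),'left':(.483,.3144)}
def goto(x,y,z,yaw=YAW):
    "shift in tool units (x20mm) and turn to reach tool-down pose with tool y along plate y"
    s=env.observe();T=R.from_quat(s['orientation'])
    best=None
    for k in (0,np.pi):
        G=R.from_matrix(R.from_euler('z',yaw+k).as_matrix()@np.diag([1,-1,-1]))
        w=(T.inv()*G).as_rotvec()
        if best is None or np.linalg.norm(w)<np.linalg.norm(best): best=w
    print('clock',s['clock'],'tcp',np.round(s['ee_pos'],4),'F',np.round(s['contact_force'],2))
    print('shift units',(T.inv().apply(np.array([x,y,z])-s['ee_pos'])/.02).round(2),'turn units',(best/.1).round(2))
    print('shift units after turn',((T*R.from_rotvec(best)).inv().apply(np.array([x,y,z])-s['ee_pos'])/.02).round(2))
E
python3 - <<'E'
from fit import *
for n in ('top','side'):
    c=env.capture(n);P=cloud(c);L=(P-np.array([.5822,.2572,0]))@Rp
    for zl,zh in((.09,.14),(.14,.2),(.2,.4)):
        m=(L[...,2]>zl)&(L[...,2]<zh)&(np.abs(L[...,0]+.02)<.13)&(np.abs(L[...,1])<.25)
        l=L[m];print(n,zl,m.sum(), l.min(0).round(3) if len(l) else '', l.max(0).round(3) if len(l) else '')
    m=(np.abs(L[...,0]-.037)<.012)&(np.abs(L[...,1])<.12)&(L[...,2]>.05);print('rods',m.sum(),L[m][:,2].max() if m.any() else '')
c=env.capture('wrist');print(np.array(c['mount']).round(3))
goto(*PAD['middle'],.2)
E
```

```text
top 0.09 681 [-0.15 -0.25  0.09] [0.036 0.077 0.14 ]
top 0.14 1769 [-0.132 -0.25   0.14 ] [ 0.11  -0.127  0.2  ]
top 0.2 2945 [-0.142 -0.25   0.2  ] [ 0.11  -0.125  0.4  ]
rods 135 0.07459325215149981
side 0.09 658 [-0.15 -0.25  0.09] [-0.069 -0.135  0.14 ]
side 0.14 1930 [-0.136 -0.25   0.14 ] [ 0.11 -0.12  0.2 ]
side 0.2 2317 [-0.147 -0.25   0.2  ] [ 0.11  -0.113  0.399]
rods 14 0.06631200110775315
[[ 0.    -0.964 -0.267  0.067]
 [ 1.     0.     0.001 -0.001]
 [-0.    -0.267  0.964 -0.143]
 [ 0.     0.     0.     1.   ]]
clock 1.0 tcp [0.2148 0.5869 0.2313] F [-0.74  0.07 -0.52]
shift units [-22.92  -9.17   1.57] turn units [-0.    0.   -7.53]
shift units after turn [-10.46 -22.36   1.57]
```

```bash
python3 - <<'E'
from fit import *
for n in ('top','side'):
    c=env.capture(n);P=cloud(c);L=(P-np.array([.5822,.2572,0]))@Rp
    for x in np.arange(-.14,.1,.02):
        m=(L[...,2]>.1)&(L[...,2]<.45)&(np.abs(L[...,0]-x)<.01)&(L[...,1]>-.3)&(L[...,1]<.05)
        l=L[m]
        if len(l):
            k=np.argsort(-l[:,1])[:4];print(n,round(x,2),len(l),l[k][:,1:].round(3).tolist())
print(R.from_quat(env.observe()['orientation']).as_matrix().round(2))
im=cv2.imread('pics/side0.png')[190:330,220:420];cv2.imwrite('pics/crop1.png',cv2.resize(im,None,fx=4,fy=4,interpolation=2))
E
```

```text
top -0.14 511 [[-0.135, 0.117], [-0.136, 0.116], [-0.137, 0.118], [-0.137, 0.121]]
top -0.12 703 [[-0.136, 0.219], [-0.136, 0.223], [-0.136, 0.227], [-0.138, 0.218]]
top -0.1 668 [[-0.155, 0.121], [-0.156, 0.162], [-0.157, 0.159], [-0.157, 0.167]]
top -0.08 620 [[-0.162, 0.127], [-0.162, 0.139], [-0.163, 0.116], [-0.163, 0.156]]
top -0.06 573 [[-0.169, 0.117], [-0.169, 0.137], [-0.169, 0.197], [-0.169, 0.156]]
top -0.04 532 [[-0.163, 0.125], [-0.164, 0.124], [-0.164, 0.127], [-0.164, 0.131]]
top -0.02 345 [[-0.182, 0.206], [-0.182, 0.198], [-0.183, 0.205], [-0.183, 0.161]]
top 0.0 211 [[-0.188, 0.191], [-0.189, 0.194], [-0.189, 0.163], [-0.189, 0.118]]
top 0.02 103 [[-0.195, 0.125], [-0.195, 0.176], [-0.196, 0.165], [-0.196, 0.139]]
top 0.04 276 [[-0.202, 0.103], [-0.202, 0.126], [-0.202, 0.134], [-0.202, 0.146]]
top 0.06 877 [[-0.222, 0.327], [-0.223, 0.335], [-0.223, 0.34], [-0.223, 0.341]]
top 0.08 1264 [[-0.176, 0.328], [-0.177, 0.203], [-0.178, 0.331], [-0.178, 0.327]]
side -0.14 675 [[-0.133, 0.117], [-0.136, 0.12], [-0.136, 0.116], [-0.138, 0.123]]
side -0.12 999 [[-0.134, 0.2
[... 243 characters left out ...]
0.203], [-0.173, 0.202], [-0.174, 0.206], [-0.175, 0.203]]
side -0.04 181 [[-0.176, 0.208], [-0.177, 0.209], [-0.179, 0.209], [-0.179, 0.209]]
side -0.02 137 [[-0.185, 0.204], [-0.185, 0.201], [-0.185, 0.203], [-0.187, 0.203]]
side 0.0 74 [[-0.194, 0.197], [-0.195, 0.199], [-0.202, 0.196], [-0.208, 0.195]]
side 0.02 8 [[-0.242, 0.168], [-0.243, 0.155], [-0.243, 0.158], [-0.243, 0.161]]
side 0.04 431 [[-0.259, 0.335], [-0.261, 0.337], [-0.262, 0.326], [-0.263, 0.331]]
side 0.06 782 [[-0.215, 0.196], [-0.217, 0.324], [-0.218, 0.332], [-0.218, 0.197]]
side 0.08 808 [[-0.17, 0.326], [-0.172, 0.202], [-0.172, 0.323], [-0.172, 0.316]]
[[-0.94  0.34  0.  ]
 [ 0.34  0.94  0.  ]
 [-0.    0.   -1.  ]]
```

View pics/crop1.png

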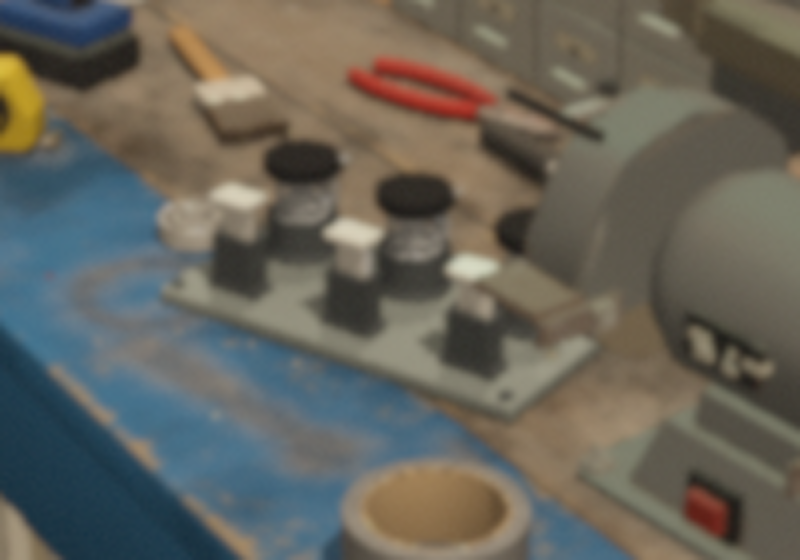

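The side crop shows the left and middle pads at (303,158) and (415,193) and all three tags. The right pad is hidden behind the grinder wheel. In depth the grinder is about 100 mm clear of the right pad. If I keep the present tool yaw, the camera stays on the side away from it.

>>> {"name": "jog_arm", "arguments": {"motion": [-1,-0.3,0.15,0,0,0,-1,-0.3,0.15,0,0,0,-1,-0.3,0.15,0,0,0,-1,-0.3,0.15,0,0,0,-1,-0.3,0.15,0,0,0,-1,-0.3,0.15,0,0,0,-1,-0.3,0.15,0,0,0,-1,-0.3,0.15,0,0,0,-1,-0.3,0.15,0,0,0,-1,-0.3,0.15,0,0,0,-1,-0.3,0.15,0,0,0,-1,-0.3,0.15,0,0,0,-1,-0.3,0.15,0,0,0,-1,-0.3,0.15,0,0,0,-1,-0.3,0.15,0,0,0,-1,-0.3,0.15,0,0,0,-1,-0.3,0.15,0,0,0,-1,-0.3,0.15,0,0,0,-1,-0.3,0.15,0,0,0,-0.8,-0.2,0.15,0,0,0], "grip": -1}}

```text
clock: 3.1
ee_pos: [0.5473, 0.3391, 0.1712]
orientation: [0.175, 0.985, -0.0, 0.0]
contact_force: [0.3, -0.0, -0.3]
opening: -0.0
gripper_force: 0.0
```

```bash
python3 - <<'E'
from h import *
goto(*PAD['left'],.09)
s=env.observe();print(s['opening'],R.from_quat(s['orientation']).as_matrix().round(3).tolist())
c=env.capture('wrist');cv2.imwrite('pics/w1.png',c['image'])
for k,d in {**{'P'+k:v for k,v in PAD.items()},**{'T'+k:v for k,v in TAG.items()}}.items():
    A,o=pose(c,s);p=A.T@(np.array([*d,.082])-o);q=p[:2]/p[2];q=q*(1+c['k1']*(q@q));print(k,(q*[c['fx'],c['fy']]+[c['cx'],c['cy']]).round())
E
```

```text
clock 3.1 tcp [0.5473 0.3391 0.1712] F [ 0.3  -0.02 -0.3 ]
shift units [0.04 0.04 4.06] turn units [-0.    0.   -7.53]
shift units after turn [0.   0.06 4.06]
-0.0004545398777069622 [[-0.939, 0.344, 0.0], [0.344, 0.939, -0.0], [-0.0, 0.0, -1.0]]
Pright [140. 408.]
Pmiddle [225. 332.]
Pleft [324. 243.]
Tright [ 63. 343.]
Tmiddle [146. 257.]
Tleft [246. 159.]
```

View pics/w1.png

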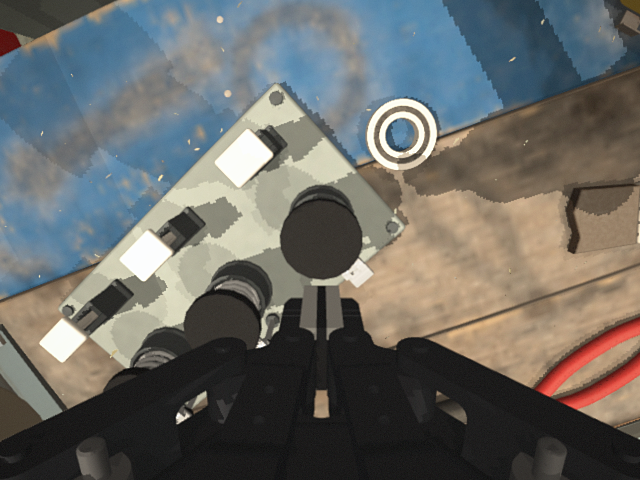

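The wrist picture matches the projected model to a few pixels: left pad at (321,240), left tag at (246,157). I'll press the left pad.

>>> {"name": "jog_arm", "arguments": {"motion": [0,0,0.85,0,0,0,0,0,0.85,0,0,0,0,0,0.85,0,0,0,0,0,0.85,0,0,0,0,0,0.6,0,0,0,0,0,0.2,0,0,0,0,0,0.2,0,0,0,0,0,0,0,0,0,0,0,0,0,0,0]}}

```text
clock: 4.05
ee_pos: [0.5467, 0.3403, 0.0841]
orientation: [0.175, 0.985, 0.0, 0.001]
contact_force: [-0.0, 0.6, -0.4]
opening: -0.0
gripper_force: 0.0
```

>>> {"name": "jog_arm", "arguments": {"motion": [0,0,0.2,0,0,0,0,0,0.2,0,0,0,0,0,0,0,0,0,0,0,0,0,0,0]}}

```text
clock: 4.45
ee_pos: [0.5474, 0.3406, 0.0774]
orientation: [0.175, 0.985, 0.001, 0.001]
contact_force: [-2.4, -0.7, 8.3]
opening: 0.002
gripper_force: 4.2
```

>>> {"name": "jog_arm", "arguments": {"motion": [0,0,0.15,0,0,0,0,0,0.15,0,0,0,0,0,0,0,0,0,0,0,0,0,0,0]}}

```text
clock: 4.85
ee_pos: [0.5475, 0.3407, 0.0723]
orientation: [0.174, 0.985, 0.001, 0.001]
contact_force: [-3.0, -2.2, 12.9]
opening: 0.004
gripper_force: 6.4
```

>>> {"name": "jog_arm", "arguments": {"motion": [0,0,-1,0,0,0,0,0,-1,0,0,0,-0.75,-0.8,0,0,0,0,-0.75,-0.8,0,0,0,0,-0.75,-0.8,0,0,0,0,-0.75,-0.85,0,0,0,0,0,0,0,0,0,0,0,0,0.7,0,0,0,0,0,0.7,0,0,0,0,0,0.1,0,0,0,0,0,0.2,0,0,0,0,0,0,0,0,0,0,0,0,0,0,0]}}

```text
clock: 6.15
ee_pos: [0.5791, 0.2589, 0.0752]
orientation: [0.174, 0.985, -0.0, -0.001]
contact_force: [-3.0, -0.9, 5.4]
opening: 0.003
gripper_force: 2.8
```

>>> {"name": "jog_arm", "arguments": {"motion": [0,0,0.2,0,0,0,0,0,0.1,0,0,0,0,0,0,0,0,0,0,0,0,0,0,0]}}

```text
clock: 6.55
ee_pos: [0.5794, 0.259, 0.0699]
orientation: [0.174, 0.985, -0.0, -0.001]
contact_force: [-3.4, -1.2, 8.9]
opening: -0.002
gripper_force: 4.1
```

>>> {"name": "jog_arm", "arguments": {"motion": [0,0,-1,0,0,0,0,0,-1,0,0,0,-0.8,-0.85,0,0,0,0,-0.8,-0.85,0,0,0,0,-0.8,-0.85,0,0,0,0,-0.8,-0.8,0,0,0,0,0,0,0,0,0,0,0,0,0.7,0,0,0,0,0,0.5,0,0,0,0,0,0.2,0,0,0,0,0,0.2,0,0,0,0,0,0,0,0,0,0,0,0,0,0,0]}}

```text
clock: 7.85
ee_pos: [0.6171, 0.1739, 0.0775]
orientation: [0.174, 0.985, 0.0, 0.0]
contact_force: [-0.5, 0.2, 2.0]
opening: 0.002
gripper_force: 0.8
```

>>> {"name": "jog_arm", "arguments": {"motion": [0,0,0.2,0,0,0,0,0,0.1,0,0,0,0,0,0,0,0,0,0,0,0,0,0,0]}}

```text
clock: 8.25
ee_pos: [0.6178, 0.1737, 0.0718]
orientation: [0.175, 0.985, 0.0, 0.001]
contact_force: [0.6, 2.0, 2.9]
opening: 0.0
gripper_force: 1.5
```

Forces at about 10 mm depth: left about 13 N, middle about 7.5 N, right about 2.9 N. The right mount is clearly the softest. I'll raise the tool and turn it so the knuckles and camera keep clear of the grinder, then go to the right tag.

>>> {"name": "jog_arm", "arguments": {"motion": [0,0,-1,0,0,0,0,0,-1,0,0,0,0,0,-1,0,0,0,0,0,-1,0,0,0,0,0,0,0,0,1,0,0,0,0,0,1,0,0,0,0,0,1,0,0,0,0,0,1,0,0,0,0,0,1,0,0,0,0,0,1,0,0,0,0,0,1,0,0,0,0,0,1,0,0,0,0,0,1,0,0,0,0,0,1,0,0,0,0,0,1,0,0,0,0,0,0]}}

```text
clock: 9.85
ee_pos: [0.6168, 0.173, 0.1506]
orientation: [0.664, 0.748, -0.001, -0.0]
contact_force: [0.4, -0.3, -0.4]
opening: -0.005
gripper_force: 0.0
```

```bash
python3 - <<'E'
from h import *
goto(*TAG['right'],.12)
s=env.observe();c=env.capture('wrist');print((R.from_quat(s['orientation']).as_matrix().T@Rp).T.round(2).tolist());cv2.imwrite('pics/w2.png',c['image'])
for k,d in {**{'P'+k:v for k,v in PAD.items()},**{'T'+k:v for k,v in TAG.items()}}.items():
    A,o=pose(c,s);p=A.T@(np.array([*d,.082])-o);q=p[:2]/p[2];q=q*(1+c['k1']*(q@q));print(k,(q*[c['fx'],c['fy']]+[c['cx'],c['cy']]).round())
E
```

```text
clock 9.85 tcp [0.6168 0.173  0.1506] F [ 0.45 -0.26 -0.42]
shift units [-0.87 -3.34  1.54] turn units [-1.000e-02  1.000e-02  1.288e+01]
shift units after turn [-3.45 -0.1   1.53]
[[0.28, 0.96, -0.0], [0.96, -0.28, -0.0], [-0.0, -0.0, -1.0]]
Pright [323. 251.]
Pmiddle [274.  88.]
Pleft [ 216. -102.]
Tright [207. 281.]
Tmiddle [147. 126.]
Tleft [ 83. -55.]
```

View pics/w2.png

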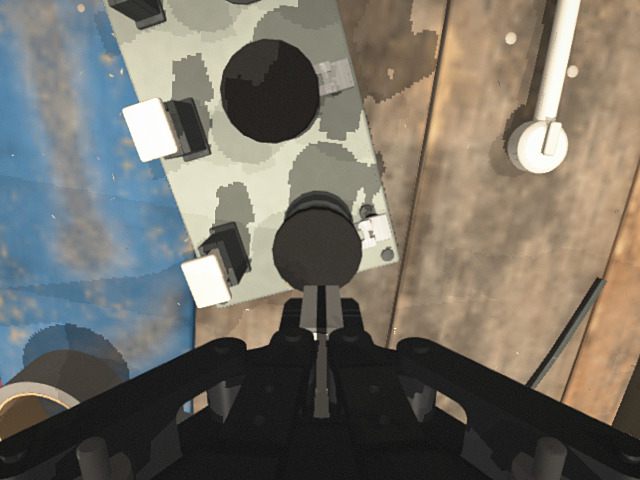

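The wrist picture shows the right tag at (206,281), as predicted, with the grinder clear below the frame. I'll move over the tag and press.

>>> {"name": "jog_arm", "arguments": {"motion": [-0.2,-0.85,0,0,0,0,-0.2,-0.85,0,0,0,0,-0.2,-0.85,0,0,0,0,-0.25,-0.8,0,0,0,0,0,0,0.8,0,0,0,0,0,0.8,0,0,0,0,0,0.8,0,0,0,0,0,0.8,0,0,0,0,0,0,0,0,0]}}

```text
clock: 10.8
ee_pos: [0.5503, 0.1483, 0.0831]
orientation: [0.663, 0.748, -0.002, -0.002]
contact_force: [-1.4, 1.1, 0.3]
opening: 0.002
gripper_force: 0.0
```

>>> {"name": "jog_arm", "arguments": {"motion": [0,0,0.2,0,0,0,0,0,0.2,0,0,0,0,0,0.2,0,0,0,0,0,0.2,0,0,0,0,0,0,0,0,0,0,0,0,0,0,0]}}

```text
clock: 11.4
ee_pos: [0.5527, 0.1486, 0.0713]
orientation: [0.663, 0.748, -0.0, 0.0]
contact_force: [-1.0, -0.1, 0.2]
opening: -0.005
gripper_force: 0.0
```

>>> {"name": "jog_arm", "arguments": {"motion": [0,0,0.15,0,0,0,0,0,0.15,0,0,0,0,0,0.1,0,0,0]}}

```text
clock: 11.7
ee_pos: [0.5529, 0.1485, 0.0637]
orientation: [0.663, 0.748, 0.0, 0.0]
contact_force: [-6.6, -2.0, 21.6]
opening: 0.002
gripper_force: 10.6
```

>>> {"name": "jog_arm", "arguments": {"motion": [0,0,0.1,0,0,0,0,0,0,0,0,0]}}

```text
clock: 11.9
ee_pos: [0.553, 0.1485, 0.0637]
orientation: [0.663, 0.748, -0.0, 0.0]
contact_force: [-8.4, -1.9, 20.5]
opening: 0.0
gripper_force: 10.2
```

Force rose to 20 N at z = 0.0637, so the tag is at its stop. I'll retreat and check.

>>> {"name": "jog_arm", "arguments": {"motion": [0,0,-0.3,0,0,0,0,0,-1,0,0,0,0,0,-1,0,0,0,0,0,-1,0,0,0,0,0,-1,0,0,0,0,0,-1,0,0,0,0.6,0,-1,0,0,0,1,0,0,0,0,0,1,0,0,0,0,0,1,0,0,0,0,0,1,0,0,0,0,0,0,0,0,0,0,0]}}

```text
clock: 13.1
ee_pos: [0.541, 0.2419, 0.1868]
orientation: [0.663, 0.749, 0.0, -0.0]
contact_force: [0.2, -0.3, 0.6]
opening: 0.004
gripper_force: 0.0
```

```bash
python3 - <<'E'
from fit import *
for n in ('top','side','wrist'):
    s=env.observe();c=env.capture(n);P=cloud(c,s)
    cv2.imwrite(f'pics/{n}9.png',c['image'])
    for nm,D in (('pad',PAD),('tag',TAG)):
        for k,(x,y) in D.items():
            m=(np.hypot(P[...,0]-x,P[...,1]-y)<.008)&(P[...,2]>.05)&(P[...,2]<.1);print(n,nm,k,m.sum(),np.median(P[m][:,2]).round(4) if m.any() else '')
E
```

```text
top pad right 12 0.0821
top pad middle 0 
top pad left 38 0.0814
top tag right 4 0.0623
top tag middle 12 0.08
top tag left 39 0.0807
side pad right 1 0.0835
side pad middle 14 0.0824
side pad left 16 0.0817
side tag right 16 0.0632
side tag middle 43 0.0631
side tag left 44 0.0647
wrist pad right 164 0.0819
wrist pad middle 465 0.0821
wrist pad left 603 0.0819
wrist tag right 0 
wrist tag middle 435 0.0791
wrist tag left 585 0.0796
```

View pics/wrist9.png

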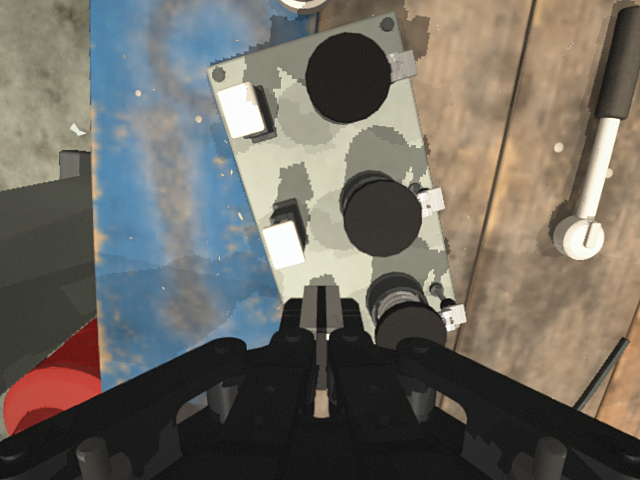

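The wrist picture shows the left tag at (242,110) and the middle tag at (283,243) still standing, at 79 to 80 mm as before. All pads are back at 82 mm. The right tag reads about 63 mm in the top and side depth, so it is fully down.

```bash
python3 -c "
from rig import env
print(env.hand_in())"
```

```text
the job is handed in; nothing more can be done
None
```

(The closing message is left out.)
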